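# Seat a rook's battlement top and tug-test its press fit

## Robot

A 6-joint arm with a two-finger parallel gripper is mounted at the origin on the work surface. World frame = base frame: x ahead of the robot, y to its left, z up, the work surface at z = 0. Lengths are in m, angles in rad, forces in N, time in s.
With the tool pointing down it reaches from about 0.25 to 0.775 m from the base axis. Payload 4 kg.
Tool frame: the origin (TCP) lies midway between the tips of the shut fingers; the grasp point (between the pads) lies 19 mm behind it; x points along the fingers, z is the direction in which the jaws open and shut, and the axes are right-handed (so a half turn about x gives the same grasp; the last joint's range is limited). The gripper opens to 85 mm and grips with 20 to 120 N. Pads are 22 mm wide; open, the fingers measure 114 mm over their backs; the gripper's body (76 mm by 85 mm) begins 54 mm behind the grasp point. The pads swing forward as they close: fully open they stand 13 mm farther back than shut.
Start: joints at [1.159, 0.087, 1.371, -0, 1.684, -0.103], TCP at [0.167, 0.524, 0.231] pointing down, gripper open.
Joint ranges: [-3.1, 3.1], [-0.76, 2.03], [0.27, 2.55], [-1.08, 4.22], [0.17, 2.65], [-2.57, 2.57]. Speed limits (rad/s): [2.79, 2.79, 3.14, 3.14, 3.14, 3.14].

## Interface

Orientations are given as a unit quaternion [w, x, y, z].
In Python, from cell import ctrl, imaging gives the robot as it stands.
- The arm moves only by the tool jog_arm, never from a script. Its argument "rows" is a list of rows, each a list of 7 numbers: the shift along the tool's x, y, z in cm, then the turn, a rotation vector about the tool's x, y, z in degrees, then the finger opening in cm, from 0 to 8.54. A call has 1 to 12 rows; each row shifts and turns the commanded pose from where the row before left it, along the tool's axes as they then stand; what a row does not reach is not made up. A row lasts 1/12 s, in which the tool goes at most 41.7 mm and 7.16 degrees, less where a joint would pass 70% of its speed; a pose out of reach is approached as far as the arm can. A call with a gripper value outside its range is refused whole. The fingers move at their own pace and stop on an object; "newtons" is the grip in N (left out, the last holds). Time passes only in rows, so rows that do not move let the fingers close. It gives the time, the measured TCP pose, the force and the opening at its end, in the units of the state.
- ctrl.observe(): the state, without advancing time (a new reading comes with each control period).
- imaging.snapshot(name): name is "scene" or "top" or "wrist"; returns a dict with "pixels" (384x512x3 uint8, blue, green, red), "intrinsics" (3x3 intrinsics, pixels), "T" (4x4, takes a point from camera to world coordinates). Camera axes: x right, y up, looking along -z (the intrinsics and any distortion apply to the point x, -y, -z); pixel columns grow to the right and rows downward; lengths in m; the calibration is good to about 2 mm. A picture is of the moment at which its call begins. There is no depth.
- ctrl.sign_off(): hands the job in, once; it reports no verdict.
The state is a dict: "t": time; "joint_positions": joint angles; "dq": joint speeds; "tau": joint torques, N m; "position": TCP position; "tcp_rot": TCP orientation; "wrist_force": force on the tool from outside, world axes, zero at the start; "wrist_torque": the same for the moment, N m; "finger_gap": finger opening in m.
Only numpy, scipy, OpenCV 4.12 (cv2) and the standard library are available. Lean on these libraries where they do the work, as an engineer would, in place of code of your own. Each camera call takes 0.05 s, during which the arm holds its last target.

## Task

The battlement top of the boxwood rook in the vise has only been started in its hole: push it straight down until its shoulder sits fully home on the body, with firm, steady pressure of no more than about 35 N. Then, with the top home, pinch it and tug it straight up with about 10 N for a full second to confirm that the dry fit holds, without drawing it off its seat, and let go. The vise only stands on the bench: do not shift, tip or lift it, and leave the other things on the bench alone.

Things in the scene. Friction and masses are not known exactly. Their poses are not given: they have to be found in the camera images.
- bench: the walnut work bench, fixed; its top is the work surface at height 0
- vise: small cast-iron machine vise with the rook's body in it, 3.4 kg, standing unclamped on the bench; base 170 x 112 mm, jaws 80 mm wide, jaw tops 72 mm high. Origin on the bench top, straight below the rook's axis; z up, x from the screw handle (its cross bar 107 mm out at -x, 100 mm long, up to 67 mm high) to the fixed jaw
- seat (a point): centre of the flat top (27 mm across) of the rook's body, 102 mm above the bench, on the rook's vertical axis. The body (pale boxwood, 52 mm high, 38 mm base) is held upright in the jaws and cannot slip in them. The shoulder of the battlement top rests here when home
- crown_mid (a point): centre of the rook's battlement top: pale boxwood drum with straight upright sides, 32 mm diameter, 22 mm high with its six 6 mm merlons. The point is half-way up, 11 mm above the flat underside (the shoulder), and moves with the top; when home it is 11 mm above seat
- crown: the same battlement top (30 g), origin at the centre of its underside. Its 12 mm tenon sits dry in the hole of the rook and slides only along the rook's axis; friction of about 17 N resists it alike in and out and keeps it where it is left. When the shoulder lands, the resistance rises steeply
- crown_gap (a joint): gap between the shoulder of the battlement top and the top of the rook's body, in m: 0 = fully home, 0.006 to 0.013 at the start
- jar_mid (a point): bystander: closed green glass jar of finished pawns, 68 mm diameter, 113 mm high, upright; this point is on its axis, half-way up
- knight_mid (a point): bystander: half-turned ebony knight, 43 mm base, about 77 mm high, upright; this point is on its axis, half-way up
- rasp: bystander: steel rasp with beech handle, 300 mm long overall, lying flat along its x axis (blade to +x); origin under its middle, on the bench
- calipers: bystander: brass sliding calipers, 170 mm long along x, jaws to -y, lying flat; origin under the middle of the beam, on the bench
Things that resemble listed ones, but are neither listed nor needed, are in the scene too. Several things look just like the vise: the one meant starts farthest from the robot's base.

How it is judged:
By the outcome, as a careful person would: the job done as asked, in the order asked, and still so for the second after the job is handed in, with the robot touching nothing.
It also fails if it takes over 42 s, if anything falls off the work surface, if the arm or the gripper's body presses on something with over 40 N, if the wrist force passes 120 N, or if a joint passes its speed limit or range.

## Working session

There is one attempt and no reset: what is moved stays moved. The work goes in short steps, Python scripts to look and compute and a tool call to move; the robot and the scene stay as the last step left them, time stands still between calls to the robot, and variables do not carry over. Pictures are saved under pics/ and viewed, and the job is handed in when it is done.

Besides the shell and the picture viewer there is one more tool, called by a JSON object that holds its "op" and its "data". jog_arm: Moves the arm, as the interface text tells. Its arguments: {"type":"object","properties":{"rows":{"type":"array"},"newtons":{"type":"number"}},"required":["rows"]}

```bash
mkdir -p pics; ls
cat > h.py <<'E'
import numpy as np,cv2,pickle
def snap(n,f):
    from cell import imaging
    s=imaging.snapshot(n); s={k:np.array(v) if k!='x' else v for k,v in s.items() if k in('pixels','intrinsics','T')}
    cv2.imwrite(f'pics/{f}.png',s['pixels']); pickle.dump(s,open(f'pics/{f}.pkl','wb')); return s
def load(f): return pickle.load(open(f'pics/{f}.pkl','rb'))
def ray(s,u,v):
    K=s['intrinsics'];d=np.linalg.inv(K)@np.array([u,v,1.]);d=np.array([d[0],-d[1],-d[2]]);T=s['T'];d=T[:3,:3]@d
    return T[:3,3],d/np.linalg.norm(d)
def plane(s,u,v,z):
    o,d=ray(s,u,v);return o+d*(z-o[2])/d[2]
def proj(s,p):
    T=s['T'];c=T[:3,:3].T@(np.array(p)-T[:3,3]);q=s['intrinsics']@np.array([c[0],-c[1],-c[2]]);return q[:2]/q[2]
def two(s1,a,s2,b):
    o1,d1=ray(s1,*a);o2,d2=ray(s2,*b)
    t=np.linalg.lstsq(np.c_[d1,-d2],o2-o1,rcond=None)[0];p,q=o1+t[0]*d1,o2+t[1]*d2
    return (p+q)/2,np.linalg.norm(p-q)
E
python3 - <<'E'
from h import *
from cell import ctrl,imaging
for n in('scene','top','wrist'):
    s=imaging.snapshot(n); print(s.keys())
    import h; s=h.snap(n,n+'0'); print(n,s['intrinsics'].round(1).tolist(),s['T'].round(3).tolist())
print(ctrl.observe())
E
```

```text
pics
dict_keys(['pixels', 'intrinsics', 'T'])
scene [[363.1, 0.0, 251.6], [0.0, 363.1, 192.3], [0.0, 0.0, 1.0]] [[-0.018, -0.668, 0.744, 1.25], [1.0, -0.028, -0.001, -0.01], [0.021, 0.743, 0.669, 0.768], [0.0, 0.0, 0.0, 1.0]]
dict_keys(['pixels', 'intrinsics', 'T'])
top [[362.2, 0.0, 249.9], [0.0, 362.2, 197.1], [0.0, 0.0, 1.0]] [[0.001, 0.995, -0.104, 0.395], [-1.0, -0.001, -0.021, -0.007], [-0.021, 0.104, 0.994, 1.197], [0.0, 0.0, 0.0, 1.0]]
dict_keys(['pixels', 'intrinsics', 'T'])
wrist [[325.1, 0.0, 256.1], [0.0, 325.1, 197.2], [0.0, 0.0, 1.0]] [[0.304, -0.92, -0.249, 0.105], [0.953, 0.293, 0.081, 0.543], [-0.002, -0.262, 0.965, 0.373], [0.0, 0.0, 0.0, 1.0]]
{'t': 0.3, 'joint_positions': array([ 1.15891179e+00,  8.74775019e-02,  1.37125746e+00, -4.43331174e-05,
        1.68357648e+00, -1.03099033e-01]), 'dq': array([ 0.00163761, -0.00086751, -0.00222671,  0.00100979, -0.00111769,
       -0.00029642]), 'tau': array([-6.84110310e-04, -3.51249146e+01, -3.12898600e+01, -1.54742211e-04,
        5.03471412e-03,  3.36482799e-05]), 'position': array([0.16709896, 0.52383328, 0.23090598]), 'tcp_rot': array([ 0.57073191, -0.41730251,  0.57115529,  0.41701958]), 'wrist_force': array([-0.07598571,  0.17134899,  0.11548737]), 'wrist_torque': array([-0.02685944, -0.02032642,  0.05920913]), 'finger_gap': 0.08515959179122037}
```

View pics/scene0.png

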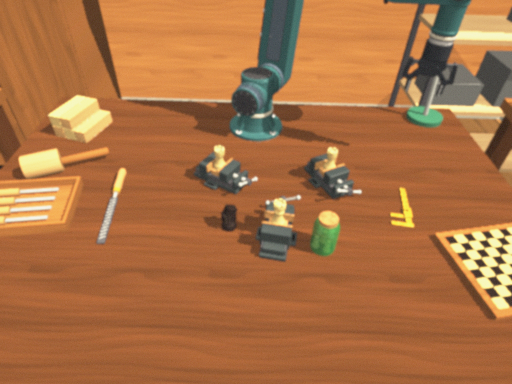

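View pics/top0.png

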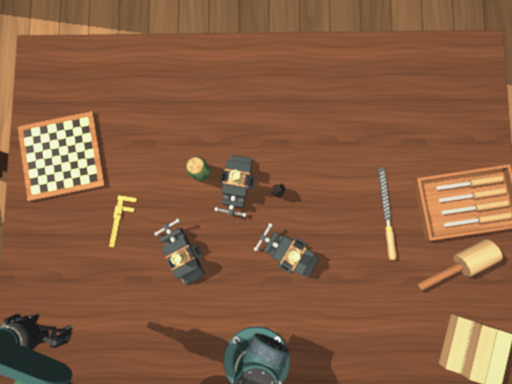

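View pics/wrist0.png

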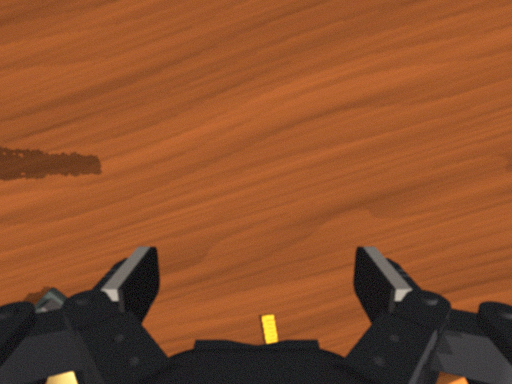

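Candidates for the vise, by top-view pixel (scene-view pixel in brackets):
- A (237,180) [(278,225)]
- B (181,258) [(330,172)]
- C (294,256) [(222,170)]

The robot base is at about (257,360). A looks farthest from it, so I'll check that in numbers and in a close crop.

Run:
```python
from h import *
t=load('top0');s=load('scene0')
for p in[(237,176),(180,259),(294,257)]:
    q=plane(t,*p,.13);print(p,q.round(3),np.hypot(*q[:2]).round(3))
a=cv2.resize(t['pixels'][135:235,165:300],None,fx=5,fy=5,interpolation=cv2.INTER_CUBIC)
b=cv2.resize(s['pixels'][180:270,215:350],None,fx=5,fy=5,interpolation=cv2.INTER_CUBIC)
cv2.imwrite('pics/ca.png',a);cv2.imwrite('pics/cb.png',b)
```

```text
(237, 176) [0.57  0.054 0.13 ] 0.572
(180, 259) [0.325 0.22  0.13 ] 0.392
(294, 257) [ 0.331 -0.112  0.13 ] 0.35
```

View pics/ca.png

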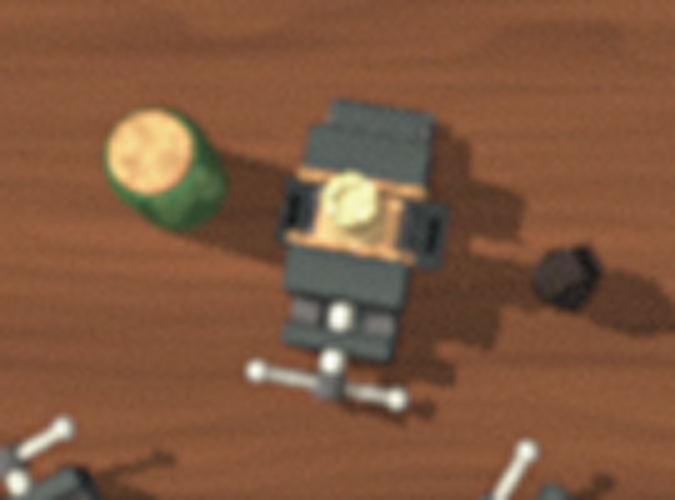

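View pics/cb.png

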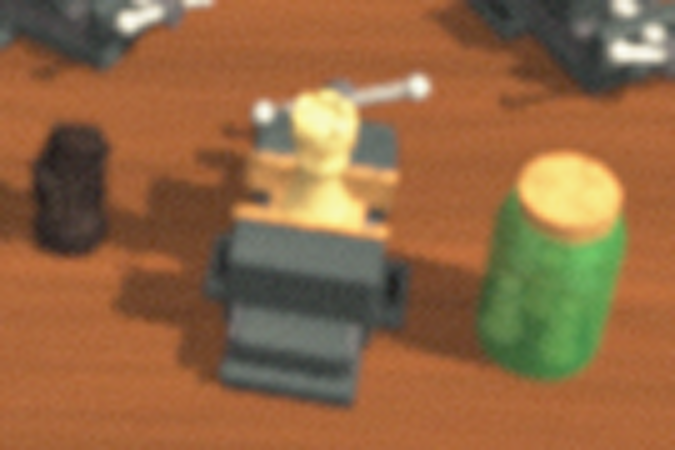

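A is 0.572 m from the base, against 0.392 for B and 0.350 for C, so it is the one meant. The crops show its rook top near top-view pixel (235,175) and scene pixel (280,203), with the jar to its left and the knight to its right. Next I'll measure these and plan the approach.

Run:
```python
from h import *
from scipy.spatial.transform import Rotation as R
t=load('top0');s=load('scene0')
p,e=two(t,(235.4,174.8),s,(280,202.6));print('crown top',p.round(4),e.round(4))
for z in(.130,.137):print(plane(t,235.4,174.8,z).round(4),plane(s,280,202.6,z).round(4))
print('jar',plane(t,195,165,.113).round(3),plane(s,328.6,217.5,.113).round(3))
print('knight',plane(t,279,190,.077).round(3))
# handle ends
a=plane(t,165+255/5,135+370/5,.06);b=plane(t,165+397/5,135+398/5,.06);print('handle',a.round(3),b.round(3),np.linalg.norm(a-b).round(3))
q=[0.57073191,-0.41730251,0.57115529,0.41701958]
print(R.from_quat(q,scalar_first=True).as_matrix().round(3))
```

```text
crown top [0.5741 0.062  0.1269] 0.0049
[0.5734 0.0593 0.13  ] [0.5773 0.0641 0.13  ]
[0.5723 0.0589 0.137 ] [0.5847 0.0633 0.137 ]
jar [0.607 0.184 0.113] [0.609 0.187 0.113]
knight [ 0.534 -0.074  0.077]
handle [0.476 0.124 0.06 ] [0.458 0.035 0.06 ] 0.091
[[-0.    -0.953  0.304]
 [-0.001  0.304  0.953]
 [-1.     0.    -0.001]]
```

{"op": "jog_arm", "data": {"rows": [[0,-2.6,-1.6,0,0,0,8],[0,-2.6,-1.6,0,0,0,8],[0,-2.6,-1.6,0,0,0,7],[0,-2.6,-1.6,0,0,0,6],[0,-2.6,-1.6,0,0,0,6],[0,-2.6,-1.6,0,0,0,6],[0,-2.6,-1.6,0,0,0,6],[0,-2.6,-1.6,0,0,0,6],[0,-2.6,-1.6,0,0,0,6],[0,-2.6,-1.6,0,0,0,6],[0,-2.6,-1.6,0,0,0,6],[0,-2.6,-1.6,0,0,0,6]]}}

```text
t: 1.3
position: [0.4068, 0.2449, 0.2314]
tcp_rot: [0.571, -0.417, 0.571, 0.417]
wrist_force: [-0.2, -0.1, 0.7]
finger_gap: 0.06
```

{"op": "jog_arm", "data": {"rows": [[0,-2.6,-1.6,0,0,0,6],[0,-2.6,-1.6,0,0,0,6],[0,-2.6,-1.6,0,0,0,6],[0,-2.6,-1.6,0,0,0,6],[0,-2.6,-1.6,0,0,0,6],[0,-2.6,-1.6,0,0,0,6],[0,-2.6,-1.6,0,0,0,6],[0,-2.6,-1.6,0,0,0,6],[0,0,0,-3.5,0,0,6],[0,0,0,-3.5,0,0,6],[0,0,0,0,0,0,6],[0,0,0,0,0,0,6]]}}

```text
t: 2.3
position: [0.5653, 0.061, 0.2311]
tcp_rot: [0.545, -0.451, 0.545, 0.451]
wrist_force: [0.1, 0.0, 0.2]
finger_gap: 0.0598
```

Run:
```python
from h import *
from cell import ctrl
from scipy.spatial.transform import Rotation as R
w=snap('wrist','w1')
snap('scene','s1')
o=ctrl.observe();print(o['t'],o['position'].round(4),o['finger_gap'],o['wrist_force'].round(2),R.from_quat(o['tcp_rot'],scalar_first=True).as_matrix().round(4).tolist())
for z in(.126,.132,.137):print(proj(w,(.573,.060,z)))
```

```text
2.4 [0.5652 0.0614 0.2314] 0.06025090131588872 [ 0.39  0.75 -0.68] [[0.0001, -0.9825, 0.1863], [0.0001, 0.1863, 0.9825], [-1.0, -0.0001, 0.0002]]
[258.08292085 204.27616349]
[258.12260522 206.46135897]
[258.15709542 208.36054044]
```

View pics/w1.png

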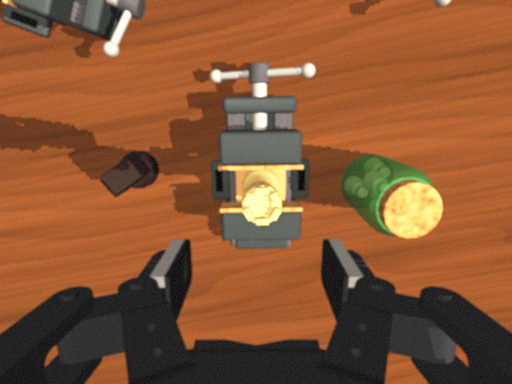

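View pics/s1.png

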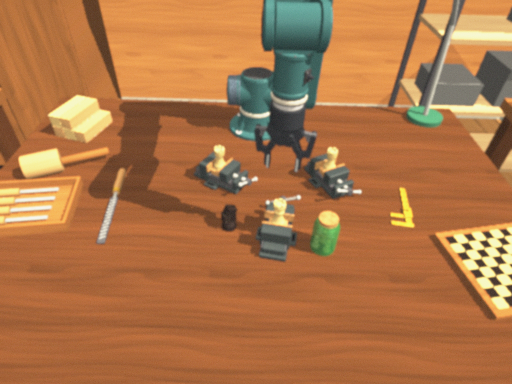

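Run:
```python
from h import *
w=load('w1')
c=cv2.resize(w['pixels'][150:250,200:325],None,fx=6,fy=6,interpolation=cv2.INTER_CUBIC);cv2.imwrite('pics/cw1.png',c)
s=load('s1');t=snap('top','t1')
c=cv2.resize(s['pixels'][180:270,235:340],None,fx=6,fy=6,interpolation=cv2.INTER_CUBIC);cv2.imwrite('pics/cs1.png',c)
```

```text
(no output)
```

View pics/cw1.png

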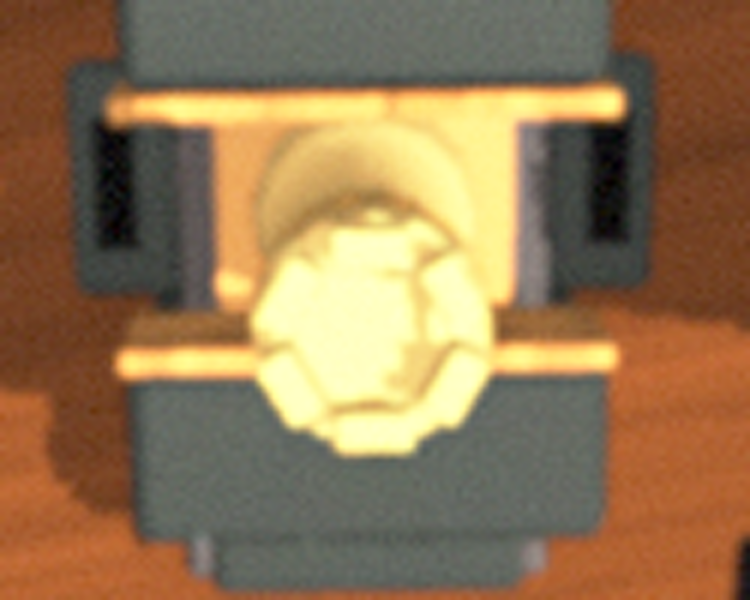

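View pics/cs1.png

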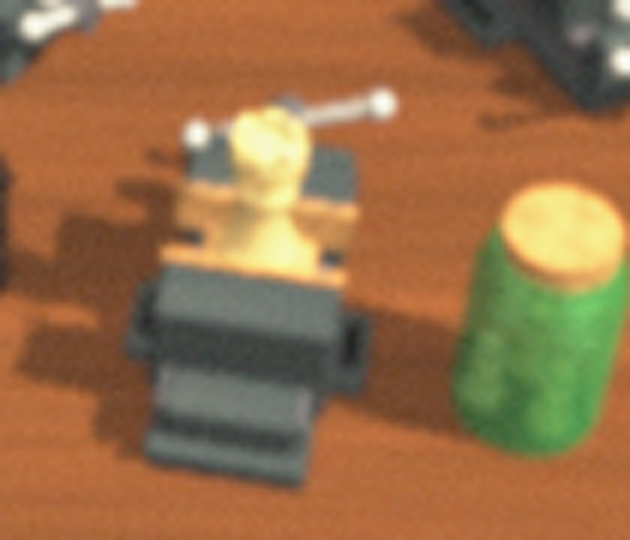

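Run:
```python
from h import *
w=load('w1');s=load('s1');t=load('t1')
print('cam',w['T'][:3,3].round(4))
for z in(.130,.137):print(plane(w,262.2,206,z).round(4))
for n,sv in(('scene',(235+270/6,180+137/6)),('top',(235.4,174.8))):
  p,e=two(w,(262.2,206),{'scene':s,'top':t}[n],sv);print(n,p.round(4),e)
# z from width
K=w['intrinsics'][0,0];d=.032*K/40.8;o,r=ray(w,262.2,206);f=-w['T'][:3,2];print('z',(o+r*d/(r@f)).round(4))
# jaws centre z=.072 ; handle ends
print('jaw',plane(w,200+120/6,150+360/6,.072).round(4),plane(w,200+617/6,150+360/6,.072).round(4))
# finger midline in image: pads tips
for p in((.5653,.061,.2311),(.5653,.061,.12)):print(proj(w,p))
```

```text
cam [0.5012 0.0723 0.3735]
[0.5738 0.0631 0.13  ]
[0.5717 0.0634 0.137 ]
scene [0.5748 0.0637 0.1269] 0.0014239536637943146
top [0.5766 0.0614 0.1174] 0.0032258237500310933
z [0.5741 0.0631 0.1291]
jaw [0.5874 0.0199 0.072 ] [0.6025 0.0989 0.072 ]
[258.27554747 251.10548531]
[257.48862255 192.9295666 ]
```

{"op": "jog_arm", "data": {"rows": [[0.5,-0.4,0.2,0,0,0,6],[1.5,-0.35,0.15,0,0,0,6],[2,0,0,0,0,0,6],[2,0,0,0,0,0,6],[1,0,0,0,0,0,6],[0,0,0,0,0,0,6],[0,0,0,0,0,0,6]]}}

```text
t: 3.03
position: [0.5731, 0.0634, 0.1609]
tcp_rot: [0.544, -0.451, 0.545, 0.452]
wrist_force: [-0.2, 0.2, -0.5]
finger_gap: 0.0598
```

Run:
```python
from h import *
from cell import ctrl
w=snap('wrist','w2');s=snap('scene','s2')
o=ctrl.observe();print(o['t'],o['position'].round(4),o['finger_gap'],o['wrist_force'].round(2))
print(proj(w,(.5735,.0632,.132)),proj(w,o['position']))
cv2.imwrite('pics/cs2.png',cv2.resize(s['pixels'][120:270,215:345],None,fx=4,fy=4,interpolation=cv2.INTER_CUBIC))
```

```text
3.1333 [0.5742 0.0633 0.1629] 0.06005008603431843 [ 0.5   0.43 -0.13]
[257.85608772 230.11011983] [258.52362849 254.96834238]
```

View pics/w2.png

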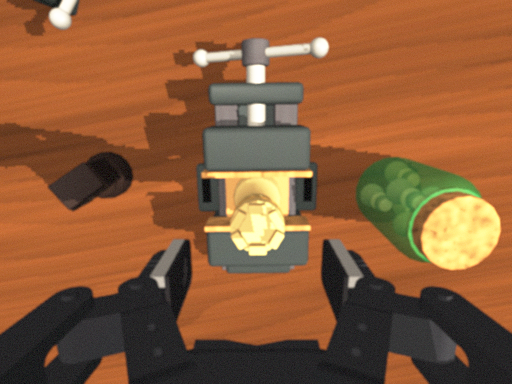

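View pics/cs2.png

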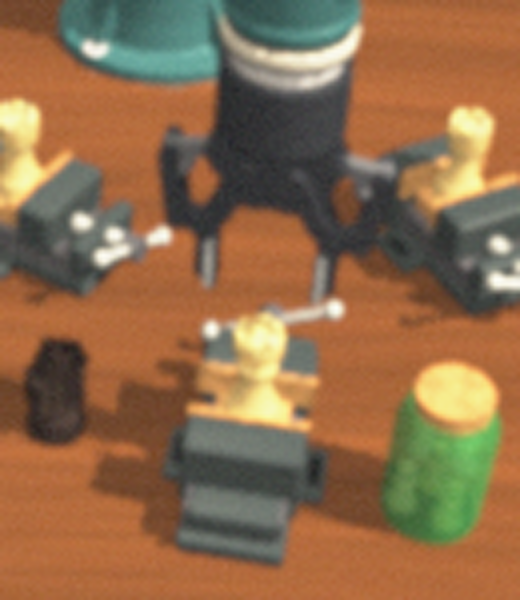

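Run:
```python
from h import *
w=load('w2')
c=cv2.resize(w['pixels'][185:295,180:335],None,fx=5,fy=5,interpolation=cv2.INTER_CUBIC);cv2.imwrite('pics/cw2.png',c)
```

```text
(no output)
```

View pics/cw2.png

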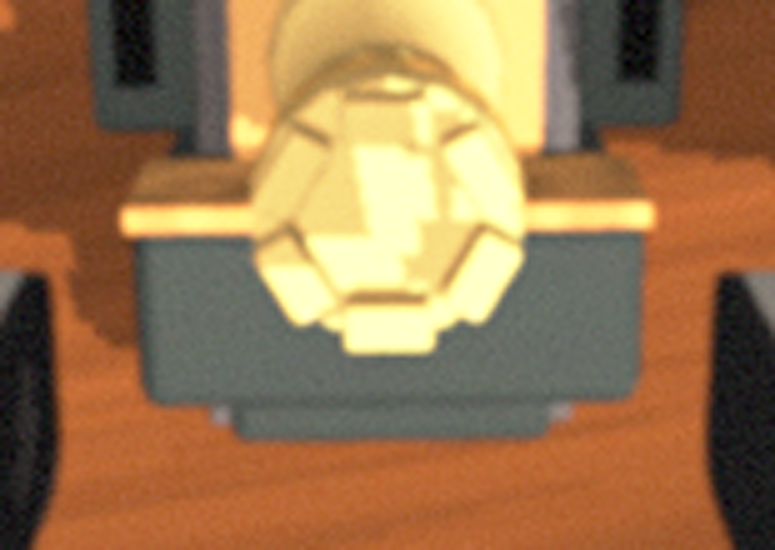

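The crop shows the crown rim centred at about (257.3,227.6) and the pad midline at u≈256.5. The crown is therefore about 0.6 mm to tool +z and 1 mm to tool +y. I'll correct for that while descending.

{"op": "jog_arm", "data": {"rows": [[0.8,0.1,0.05,0,0,0,6],[1.2,0,0,0,0,0,6],[1.5,0,0,0,0,0,6],[1.5,0,0,0,0,0,6],[1,0,0,0,0,0,6],[0.3,0,0,0,0,0,6],[0,0,0,0,0,0,6],[0,0,0,0,0,0,6]]}}

```text
t: 3.8
position: [0.5727, 0.0638, 0.0986]
tcp_rot: [0.545, -0.451, 0.544, 0.451]
wrist_force: [-0.2, 0.3, 0.6]
finger_gap: 0.0601
```

Run:
```python
from h import *
from cell import ctrl
w=snap('wrist','w3');s=snap('scene','s3')
o=ctrl.observe();print(o['t'],o['position'].round(4),o['finger_gap'],o['wrist_force'].round(2))
cv2.imwrite('pics/cs3.png',cv2.resize(s['pixels'][140:260,215:345],None,fx=5,fy=5,interpolation=cv2.INTER_CUBIC))
c=cv2.resize(w['pixels'][190:320,170:340],None,fx=4.5,fy=4.5,interpolation=cv2.INTER_CUBIC);cv2.imwrite('pics/cw3.png',c)
```

```text
3.9 [0.5732 0.0638 0.0995] 0.06001874003460408 [-0.45 -0.02 -0.23]
```

View pics/cw3.png

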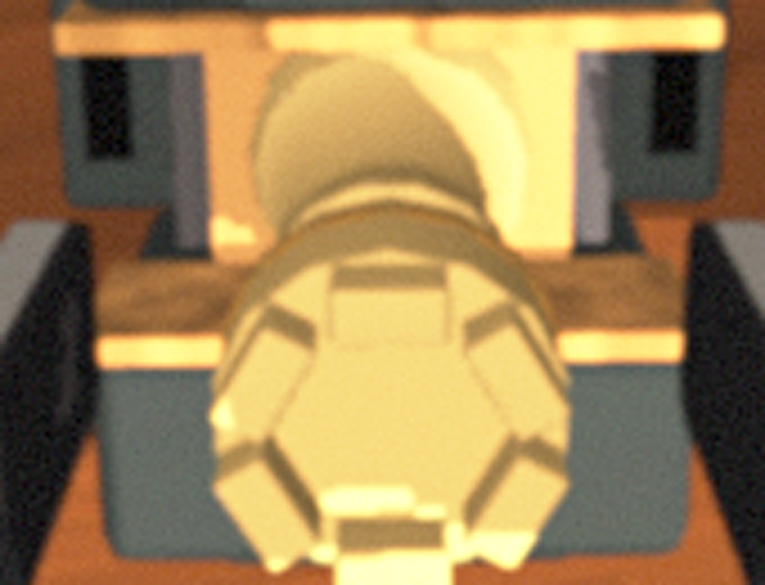

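View pics/cs3.png

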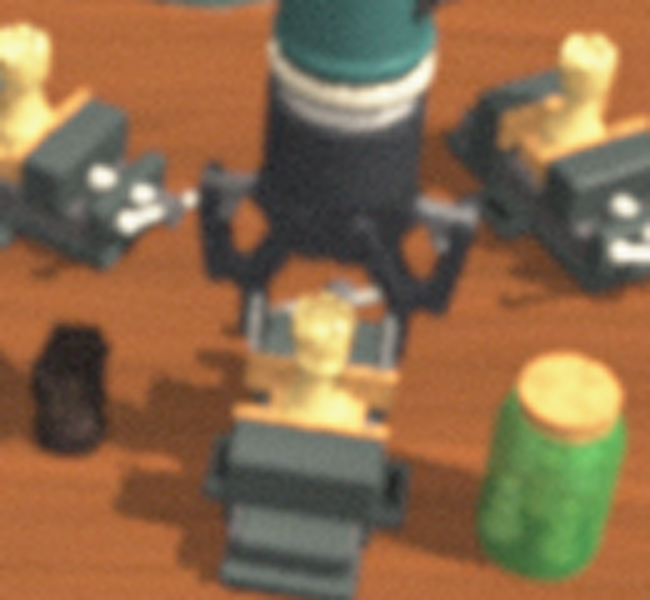

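Run:
```python
from h import *
w=load('w3')
for z in(.130,.135):print(proj(w,(.573,.0638,z)), proj(w,(.578,.0638,z)))
cv2.imwrite('pics/cw3b.png',cv2.resize(w['pixels'][190:384,90:422],None,fx=2.4,fy=2.4))
```

```text
[258.82546927 286.56525547] [261.20262593 297.93455863]
[258.92718024 293.7496803 ] [261.39832409 305.49700633]
```

View pics/cw3b.png

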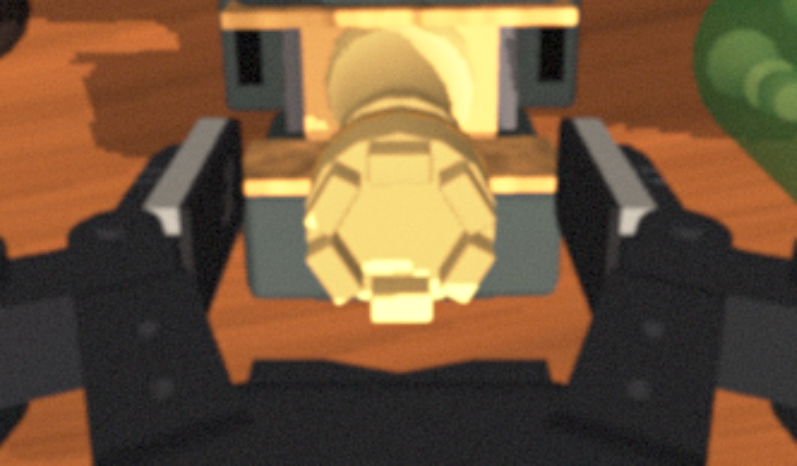

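{"op": "jog_arm", "data": {"rows": [[0,0,0,0,0,0,4],[0,0,0,0,0,0,3.6],[0,0,0,0,0,0,3.5],[0,0,0,0,0,0,3.4]], "newtons": 20}}

```text
t: 4.23
position: [0.5726, 0.0638, 0.0987]
tcp_rot: [0.545, -0.451, 0.544, 0.451]
wrist_force: [0.0, 0.4, 0.1]
finger_gap: 0.0339
```

Run:
```python
from h import *
from cell import ctrl
w=snap('wrist','w4')
o=ctrl.observe();print(o['t'],o['position'].round(4),o['finger_gap'],o['wrist_force'].round(2))
c=cv2.resize(w['pixels'][190:384,160:352],None,fx=3,fy=3,interpolation=cv2.INTER_CUBIC);cv2.imwrite('pics/cw4.png',c)
```

```text
4.2833 [0.5725 0.0638 0.0985] 0.034012076340994714 [-0.09 -0.35  0.73]
```

View pics/cw4.png

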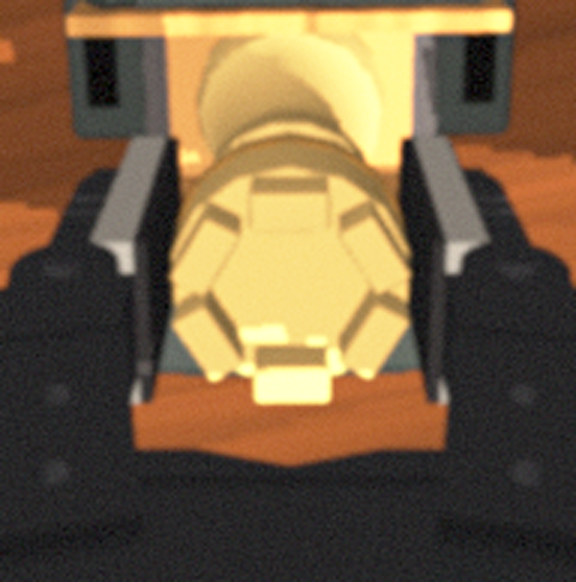

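At 34 mm opening the pads straddle the crown about evenly and show no contact force. I'll close gently.

{"op": "jog_arm", "data": {"rows": [[0,0,0,0,0,0,3.3],[0,0,0,0,0,0,3.2],[0,0,0,0,0,0,3.15],[0,0,0,0,0,0,3.15]], "newtons": 20}}

```text
t: 4.62
position: [0.5725, 0.064, 0.0984]
tcp_rot: [0.545, -0.451, 0.544, 0.451]
wrist_force: [0.1, 1.4, 0.6]
finger_gap: 0.0317
```

{"op": "jog_arm", "data": {"rows": [[0,0,0.02,0,0,0,3.0],[0,0,0,0,0,0,2.8],[0,0,0,0,0,0,2.8]], "newtons": 25}}

```text
t: 4.87
position: [0.5725, 0.064, 0.0985]
tcp_rot: [0.544, -0.451, 0.544, 0.451]
wrist_force: [-1.5, -1.1, 1.3]
finger_gap: 0.0309
```

{"op": "jog_arm", "data": {"rows": [[0,0,0,0,0,0,2.5],[0,0,0,0,0,0,2.5],[0.1,0,0,0,0,0,2.5],[0.1,0,0,0,0,0,2.5]], "newtons": 50}}

```text
t: 5.2
position: [0.5726, 0.064, 0.0985]
tcp_rot: [0.545, -0.451, 0.544, 0.451]
wrist_force: [-6.5, -0.6, 14.7]
finger_gap: 0.0303
```

{"op": "jog_arm", "data": {"rows": [[0.05,0.04,0,0,0,0,2.5],[0.05,0,0,0,0,0,2.5]]}}

```text
t: 5.37
position: [0.5726, 0.064, 0.0985]
tcp_rot: [0.545, -0.452, 0.544, 0.451]
wrist_force: [-5.9, -0.4, 14.2]
finger_gap: 0.0305
```

{"op": "jog_arm", "data": {"rows": [[0.1,0,0,0,0,0,2.5],[0,0,0,0,0,0,2.5]]}}

```text
t: 5.53
position: [0.5726, 0.064, 0.0982]
tcp_rot: [0.545, -0.452, 0.544, 0.451]
wrist_force: [-6.6, -1.0, 15.4]
finger_gap: 0.0304
```

{"op": "jog_arm", "data": {"rows": [[0.1,0,0,0,0,0,2.5],[0.1,0,0,0,0,0,2.5],[0,0,0,0,0,0,2.5]]}}

```text
t: 5.78
position: [0.5726, 0.064, 0.0965]
tcp_rot: [0.545, -0.452, 0.544, 0.45]
wrist_force: [-7.3, -0.8, 15.5]
finger_gap: 0.0304
```

Run:
```python
from h import *
from cell import ctrl
w=snap('wrist','w5');s=snap('scene','s5')
o=ctrl.observe();print(o['t'],o['position'].round(4),o['finger_gap'],o['wrist_force'].round(2),o['wrist_torque'].round(2),o['joint_positions'].round(4))
c=cv2.resize(w['pixels'][190:384,160:352],None,fx=3,fy=3,interpolation=cv2.INTER_CUBIC);cv2.imwrite('pics/cw5.png',c)
```

```text
5.8833 [0.5726 0.064  0.0965] 0.03049614438078323 [-7.71 -0.2  16.72] [-0.09  1.09  0.04] [ 1.3100e-02  2.0640e-01  1.5070e+00 -4.0000e-04  1.4251e+00 -1.3711e+00]
```

View pics/cw5.png

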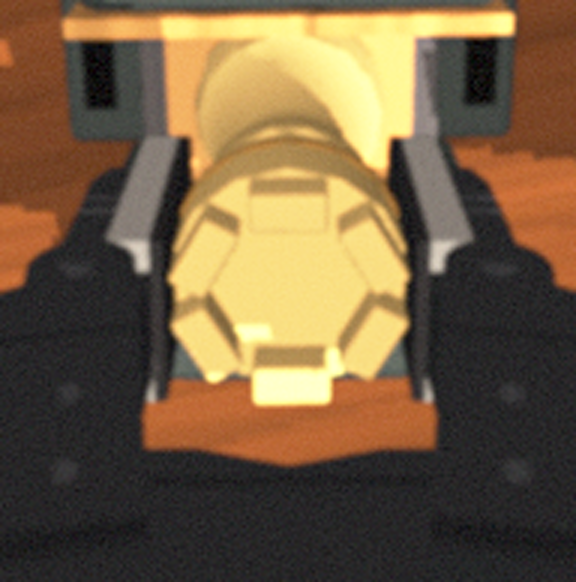

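The crown keeps its place between the pads and moves with them, so it is sliding in at about 16 N, close to the stated friction. I'll continue and trim the x side load.

{"op": "jog_arm", "data": {"rows": [[0.1,0.1,0,0,0,0,2.5],[0.1,0,0,0,0,0,2.5],[0,0,0,0,0,0,2.5]]}}

```text
t: 6.13
position: [0.5727, 0.064, 0.095]
tcp_rot: [0.546, -0.453, 0.543, 0.45]
wrist_force: [-4.8, -0.7, 15.4]
finger_gap: 0.0303
```

{"op": "jog_arm", "data": {"rows": [[0.1,0.1,0,0,0,0,2.5],[0.1,0,0,0,0,0,2.5],[0,0,0,0,0,0,2.5]]}}

```text
t: 6.38
position: [0.5727, 0.064, 0.0935]
tcp_rot: [0.546, -0.453, 0.542, 0.449]
wrist_force: [-2.8, -1.6, 17.2]
finger_gap: 0.0303
```

{"op": "jog_arm", "data": {"rows": [[0.1,0.05,0,0,0,0,2.5],[0.1,0,0,0,0,0,2.5],[0,0,0,0,0,0,2.5]]}}

```text
t: 6.63
position: [0.5727, 0.064, 0.0919]
tcp_rot: [0.547, -0.454, 0.542, 0.449]
wrist_force: [-3.2, -1.2, 16.4]
finger_gap: 0.0304
```

{"op": "jog_arm", "data": {"rows": [[0.1,0.05,0,0,0,0,2.5],[0.1,0,0,0,0,0,2.5],[0,0,0,0,0,0,2.5]]}}

```text
t: 6.88
position: [0.5728, 0.064, 0.0919]
tcp_rot: [0.547, -0.454, 0.542, 0.448]
wrist_force: [-5.9, -2.6, 22.4]
finger_gap: 0.0303
```

The shoulder has landed: travel stopped at 6.6 mm and the force is rising. I'll press a bit further, to about 28–30 N.

{"op": "jog_arm", "data": {"rows": [[0.05,0.07,0,0,0,0,2.5],[0.05,0,0,0,0,0,2.5],[0,0,0,0,0,0,2.5]]}}

```text
t: 7.13
position: [0.5728, 0.064, 0.0919]
tcp_rot: [0.548, -0.455, 0.541, 0.448]
wrist_force: [-4.6, -1.3, 25.8]
finger_gap: 0.0305
```

{"op": "jog_arm", "data": {"rows": [[0.05,0.05,0,0,0,0,2.5],[0.05,0.02,0,0,0,0,2.5],[0,0,0,0,0,0,2.5],[0,0,0,0,0,0,2.5]]}}

```text
t: 7.47
position: [0.5728, 0.064, 0.0918]
tcp_rot: [0.548, -0.455, 0.541, 0.447]
wrist_force: [-4.1, -2.4, 27.1]
finger_gap: 0.0301
```

Run:
```python
from h import *
from cell import ctrl
w=snap('wrist','w6');s=snap('scene','s6')
o=ctrl.observe();print(o['t'],o['position'].round(4),o['finger_gap'],o['wrist_force'].round(2),o['wrist_torque'].round(2))
c=cv2.resize(w['pixels'][190:384,160:352],None,fx=3,fy=3,interpolation=cv2.INTER_CUBIC);cv2.imwrite('pics/cw6.png',c)
```

```text
7.5667 [0.5728 0.064  0.0918] 0.03044377185511415 [-3.36 -2.74 27.25] [-0.42  0.74 -0.02]
```

View pics/cw6.png

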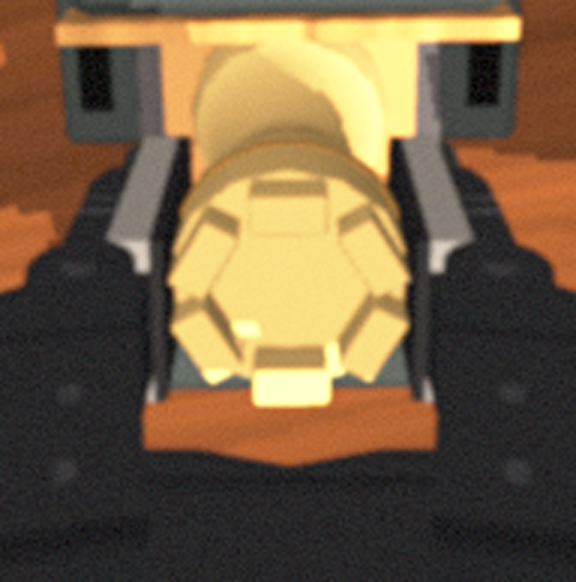

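{"op": "jog_arm", "data": {"rows": [[0.05,0.05,0.02,0,0,0,2.5],[0.05,0.03,0,0,0,0,2.5],[0,0,0,0,0,0,2.5],[0,0,0,0,0,0,2.5],[0,0,0,0,0,0,2.5],[0,0,0,0,0,0,2.5]]}}

```text
t: 8.07
position: [0.5728, 0.064, 0.0918]
tcp_rot: [0.549, -0.456, 0.54, 0.446]
wrist_force: [-4.3, -3.6, 29.4]
finger_gap: 0.0305
```

{"op": "jog_arm", "data": {"rows": [[-0.2,-0.08,0,0,0,0,2.5],[-0.2,-0.08,0,0,0,0,2.5],[-0.1,-0.04,0,0,0,0,2.5],[0,0,0,0,0,0,2.5]]}}

```text
t: 8.4
position: [0.5727, 0.064, 0.0919]
tcp_rot: [0.547, -0.454, 0.542, 0.448]
wrist_force: [-1.0, -2.5, 15.4]
finger_gap: 0.0306
```

{"op": "jog_arm", "data": {"rows": [[-0.2,-0.1,0,0,0,0,2.5],[-0.2,-0.12,0,0,0,0,2.5],[-0.1,-0.05,0,0,0,0,2.5],[0,0,0,0,0,0,2.5]]}}

```text
t: 8.73
position: [0.5725, 0.064, 0.092]
tcp_rot: [0.545, -0.452, 0.544, 0.451]
wrist_force: [1.2, -1.7, 4.4]
finger_gap: 0.0307
```

Nearly unloaded now. I'll open briefly to relax any built-up side load and check the seat, then pinch afresh for the tug.

{"op": "jog_arm", "data": {"rows": [[-0.1,-0.03,-0.04,0,0,0,2.5],[0,0,0,0,0,0,2.8],[0,0,0,0,0,0,3.6],[0,0,0,0,0,0,4],[0,0,0,0,0,0,4]], "newtons": 20}}

```text
t: 9.15
position: [0.5706, 0.0642, 0.0912]
tcp_rot: [0.544, -0.45, 0.545, 0.452]
wrist_force: [-0.9, 0.4, -0.2]
finger_gap: 0.04
```

Run:
```python
from h import *
from cell import ctrl
w=snap('wrist','w7');s=snap('scene','s7')
o=ctrl.observe();print(o['t'],o['position'].round(4),o['finger_gap'],o['wrist_force'].round(2),o['wrist_torque'].round(2),o['tcp_rot'])
c=cv2.resize(w['pixels'][190:384,160:352],None,fx=3,fy=3,interpolation=cv2.INTER_CUBIC)
cs=cv2.resize(s['pixels'][180:270,235:340],None,fx=5,fy=5,interpolation=cv2.INTER_CUBIC)
cv2.imwrite('pics/cw7.png',c);cv2.imwrite('pics/cs7.png',cs)
```

```text
9.25 [0.5711 0.0641 0.0916] 0.040093583535753305 [ 0.47 -1.05 -0.71] [-0.   -0.    0.01] [ 0.54384067 -0.45076599  0.54487795  0.45183555]
```

View pics/cw7.png

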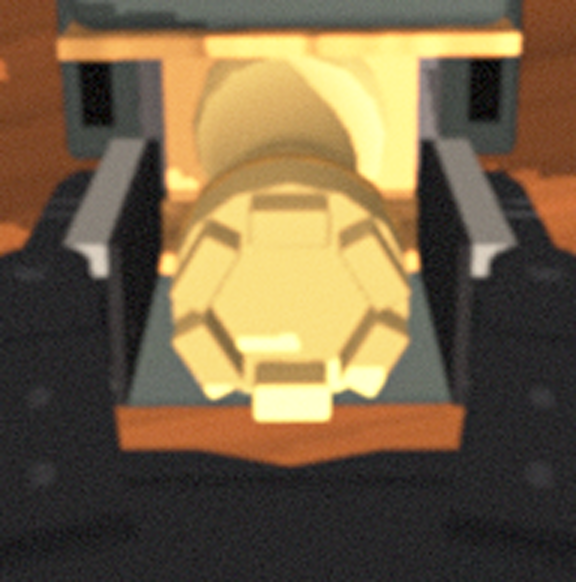

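View pics/cs7.png

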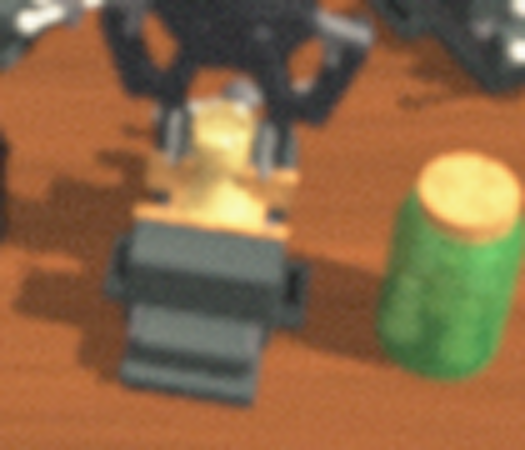

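Crown and pads are centred again, with the crown at about (291,310) in the crop, and the crown sits visibly lower. The released tool stands about 1.5 mm toward −x, so I'll correct that and pinch again.

{"op": "jog_arm", "data": {"rows": [[0,-0.15,0,0,0,0,3.5],[0,0,0,0,0,0,3.3],[0,0,0,0,0,0,3.2],[0,0,0,0,0,0,3.1],[0,0,0,0,0,0,3.0],[0,0,0,0,0,0,2.5],[0,0,0,0,0,0,2.5],[0,0,0,0,0,0,2.5]], "newtons": 40}}

```text
t: 9.92
position: [0.5733, 0.0638, 0.0925]
tcp_rot: [0.545, -0.451, 0.544, 0.451]
wrist_force: [-0.1, 0.4, 0.1]
finger_gap: 0.0302
```

{"op": "jog_arm", "data": {"rows": [[-0.1,-0.05,0,0,0,0,2.5],[-0.1,-0.05,0,0,0,0,2.5],[0,0,0,0,0,0,2.5]]}}

```text
t: 10.17
position: [0.5733, 0.0638, 0.0925]
tcp_rot: [0.544, -0.45, 0.545, 0.452]
wrist_force: [0.3, 1.9, -7.5]
finger_gap: 0.0309
```

{"op": "jog_arm", "data": {"rows": [[-0.06,-0.03,0,0,0,0,2.5],[0,0,0,0,0,0,2.5],[0,0,0,0,0,0,2.5]]}}

```text
t: 10.42
position: [0.5732, 0.0638, 0.0926]
tcp_rot: [0.543, -0.45, 0.545, 0.452]
wrist_force: [0.2, 2.7, -14.1]
finger_gap: 0.0307
```

{"op": "jog_arm", "data": {"rows": [[0.04,0.02,0,0,0,0,2.5],[0,0,0,0,0,0,2.5]]}}

```text
t: 10.58
position: [0.5733, 0.0638, 0.0926]
tcp_rot: [0.544, -0.45, 0.545, 0.452]
wrist_force: [0.7, 2.6, -16.5]
finger_gap: 0.0307
```

Run:
```python
from cell import ctrl
o=ctrl.observe();print(o['t'],o['position'].round(4),o['wrist_force'].round(2))
```

```text
10.5833 [0.5733 0.0638 0.0926] [  0.68   2.57 -16.49]
```

The force is creeping up while the command holds, so I'll back off at once.

{"op": "jog_arm", "data": {"rows": [[0.15,0.06,0,0,0,0,2.5]]}}

```text
t: 10.67
position: [0.5733, 0.0638, 0.0926]
tcp_rot: [0.544, -0.451, 0.545, 0.452]
wrist_force: [-1.7, 3.1, -8.1]
finger_gap: 0.0308
```

{"op": "jog_arm", "data": {"rows": [[0,0,0,0,0,0,2.5]]}}

```text
t: 10.75
position: [0.5733, 0.0638, 0.0926]
tcp_rot: [0.544, -0.451, 0.545, 0.452]
wrist_force: [0.1, 2.7, -13.2]
finger_gap: 0.0306
```

{"op": "jog_arm", "data": {"rows": [[0.06,0.02,0,0,0,0,2.5],[0,0,0,0,0,0,2.5]]}}

```text
t: 10.92
position: [0.5734, 0.0638, 0.0926]
tcp_rot: [0.544, -0.451, 0.544, 0.451]
wrist_force: [-0.9, 3.4, -12.5]
finger_gap: 0.0305
```

{"op": "jog_arm", "data": {"rows": [[0.05,0.02,-0.03,0,0,0,2.5],[0,0,0,0,0,0,2.5]]}}

```text
t: 11.08
position: [0.5734, 0.0638, 0.0926]
tcp_rot: [0.545, -0.451, 0.544, 0.451]
wrist_force: [-1.9, 4.6, -7.9]
finger_gap: 0.0303
```

{"op": "jog_arm", "data": {"rows": [[-0.03,0,0.08,0,0,0,2.5],[0,0,0,0,0,0,2.5]]}}

```text
t: 11.25
position: [0.5734, 0.0638, 0.0926]
tcp_rot: [0.544, -0.451, 0.545, 0.451]
wrist_force: [-2.8, 1.4, -8.6]
finger_gap: 0.0305
```

{"op": "jog_arm", "data": {"rows": [[-0.03,-0.01,0,0,0,0,2.5],[0,0,0,0,0,0,2.5]]}}

```text
t: 11.42
position: [0.5734, 0.0638, 0.0926]
tcp_rot: [0.544, -0.451, 0.545, 0.451]
wrist_force: [-4.0, 2.2, -9.5]
finger_gap: 0.0304
```

{"op": "jog_arm", "data": {"rows": [[0,0.05,0,0,0,0,2.5],[0,0,0,0,0,0,2.5],[0,0,0,0,0,0,2.5]]}}

```text
t: 11.67
position: [0.5734, 0.0638, 0.0926]
tcp_rot: [0.544, -0.451, 0.544, 0.451]
wrist_force: [-0.3, 0.3, -10.0]
finger_gap: 0.0307
```

{"op": "jog_arm", "data": {"rows": [[0,0,0,0,0,0,2.5],[0,0,0,0,0,0,2.5],[0,0,0,0,0,0,2.5],[0,0,0,0,0,0,2.5]]}}

```text
t: 12.0
position: [0.5734, 0.0638, 0.0926]
tcp_rot: [0.544, -0.451, 0.544, 0.451]
wrist_force: [-0.7, -0.5, -8.9]
finger_gap: 0.0306
```

{"op": "jog_arm", "data": {"rows": [[-0.02,0,0,0,0,0,2.5],[0,0,0,0,0,0,2.5],[0,0,0,0,0,0,2.5],[0,0,0,0,0,0,2.5]]}}

```text
t: 12.33
position: [0.5734, 0.0638, 0.0926]
tcp_rot: [0.544, -0.451, 0.544, 0.451]
wrist_force: [0.8, -2.1, -10.7]
finger_gap: 0.0303
```

{"op": "jog_arm", "data": {"rows": [[0,0,-0.02,0,0,0,2.5],[0,0,0,0,0,0,2.5],[0,0,0,0,0,0,2.5],[0,0,0,0,0,0,2.5]]}}

```text
t: 12.67
position: [0.5733, 0.0638, 0.0926]
tcp_rot: [0.545, -0.451, 0.544, 0.451]
wrist_force: [0.6, -1.6, -13.1]
finger_gap: 0.0306
```

{"op": "jog_arm", "data": {"rows": [[0.04,0,0,0,0,0,2.5],[0,0,0,0,0,0,2.5],[0,0,0,0,0,0,2.5]]}}

```text
t: 12.92
position: [0.5733, 0.0638, 0.0926]
tcp_rot: [0.545, -0.451, 0.544, 0.451]
wrist_force: [1.4, -2.7, -10.8]
finger_gap: 0.0303
```

{"op": "jog_arm", "data": {"rows": [[0.02,0,-0.02,0,0,0,2.5],[0,0,0,0,0,0,2.5],[0,0,0,0,0,0,2.5]]}}

```text
t: 13.17
position: [0.5733, 0.0638, 0.0926]
tcp_rot: [0.545, -0.451, 0.544, 0.451]
wrist_force: [1.9, -1.8, -9.7]
finger_gap: 0.0305
```

{"op": "jog_arm", "data": {"rows": [[0,0,0,0,0,0,2.5],[0,0,0,0,0,0,2.5],[0,0,0,0,0,0,2.5]]}}

```text
t: 13.42
position: [0.5733, 0.0638, 0.0926]
tcp_rot: [0.545, -0.451, 0.544, 0.451]
wrist_force: [1.0, -1.3, -7.8]
finger_gap: 0.0301
```

{"op": "jog_arm", "data": {"rows": [[-0.02,0,0.02,0,0,0,2.5],[0,0,0,0,0,0,2.5],[0,0,0,0,0,0,2.5]]}}

```text
t: 13.67
position: [0.5733, 0.0639, 0.0925]
tcp_rot: [0.545, -0.451, 0.544, 0.451]
wrist_force: [0.8, -2.7, -7.9]
finger_gap: 0.0304
```

{"op": "jog_arm", "data": {"rows": [[0,0,0,0,0,0,2.5],[0,0,0,0,0,0,2.5],[0,0,0,0,0,0,2.5]]}}

```text
t: 13.92
position: [0.5733, 0.0638, 0.0925]
tcp_rot: [0.545, -0.451, 0.544, 0.451]
wrist_force: [1.5, -2.5, -8.2]
finger_gap: 0.0305
```

{"op": "jog_arm", "data": {"rows": [[0,0,0,0,0,0,2.5],[0,0,0,0,0,0,2.5]]}}

```text
t: 14.08
position: [0.5733, 0.0639, 0.0926]
tcp_rot: [0.545, -0.451, 0.544, 0.451]
wrist_force: [2.1, -3.3, -7.5]
finger_gap: 0.0304
```

{"op": "jog_arm", "data": {"rows": [[-0.05,-0.02,-0.04,0,0,0,2.5],[0,0,0,0,0,0,2.5],[0,0,0,0,0,0,2.5]]}}

```text
t: 14.33
position: [0.5733, 0.0638, 0.0926]
tcp_rot: [0.545, -0.451, 0.544, 0.451]
wrist_force: [2.7, -1.5, -9.6]
finger_gap: 0.0309
```

{"op": "jog_arm", "data": {"rows": [[0,0,0,0,0,0,2.5],[0,0,0,0,0,0,2.5]]}}

```text
t: 14.5
position: [0.5733, 0.0638, 0.0926]
tcp_rot: [0.545, -0.451, 0.544, 0.451]
wrist_force: [3.3, -1.8, -10.9]
finger_gap: 0.0308
```

{"op": "jog_arm", "data": {"rows": [[0.01,0,0,0,0,0,2.5],[0,0,0,0,0,0,2.5],[0,0,0,0,0,0,2.5]]}}

```text
t: 14.75
position: [0.5733, 0.0638, 0.0926]
tcp_rot: [0.545, -0.451, 0.544, 0.451]
wrist_force: [4.1, -1.2, -11.1]
finger_gap: 0.0305
```

{"op": "jog_arm", "data": {"rows": [[0,0,0,0,0,0,2.5],[0,0,0,0,0,0,2.5],[0,0,0,0,0,0,2.5]]}}

```text
t: 15.0
position: [0.5733, 0.0638, 0.0926]
tcp_rot: [0.545, -0.451, 0.544, 0.451]
wrist_force: [4.5, -0.9, -12.4]
finger_gap: 0.0302
```

{"op": "jog_arm", "data": {"rows": [[0,0,0,0,0,0,2.5],[0,0,0,0,0,0,2.5],[0,0,0,0,0,0,2.5]]}}

```text
t: 15.25
position: [0.5733, 0.0638, 0.0926]
tcp_rot: [0.545, -0.451, 0.544, 0.451]
wrist_force: [5.1, 1.5, -12.4]
finger_gap: 0.0307
```

{"op": "jog_arm", "data": {"rows": [[0,0,0,0,0,0,2.5],[0,0,0,0,0,0,2.5],[0,0,0,0,0,0,2.5]]}}

```text
t: 15.5
position: [0.5733, 0.0638, 0.0926]
tcp_rot: [0.545, -0.451, 0.544, 0.451]
wrist_force: [4.7, 0.7, -12.0]
finger_gap: 0.0305
```

The tug held for more than a second at 9.6–12.4 N, and the tool height did not change. Now I'll unload and let go.

{"op": "jog_arm", "data": {"rows": [[0.1,-0.05,0,0,0,0,2.5],[0.05,0,0,0,0,0,2.5],[0,0,0,0,0,0,2.5]]}}

```text
t: 15.75
position: [0.5733, 0.0638, 0.0925]
tcp_rot: [0.544, -0.451, 0.544, 0.451]
wrist_force: [-1.8, 1.4, -2.6]
finger_gap: 0.0304
```

{"op": "jog_arm", "data": {"rows": [[0.06,0,0,0,0,0,2.5],[0,0,0,0,0,0,2.5],[0,0,0,0,0,0,2.5]]}}

```text
t: 16.0
position: [0.5734, 0.0638, 0.0925]
tcp_rot: [0.545, -0.451, 0.544, 0.451]
wrist_force: [-4.9, 1.6, 4.4]
finger_gap: 0.0308
```

{"op": "jog_arm", "data": {"rows": [[0,0,0,0,0,0,3],[0,0,0,0,0,0,4],[0,0,0,0,0,0,5],[0,0,0,0,0,0,5.5],[0,0,0,0,0,0,5.5]]}}

```text
t: 16.42
position: [0.5744, 0.0632, 0.0911]
tcp_rot: [0.545, -0.452, 0.544, 0.451]
wrist_force: [-0.2, -0.4, 1.2]
finger_gap: 0.0553
```

Run:
```python
from h import *
from cell import ctrl
w=snap('wrist','w8')
o=ctrl.observe();print(o['t'],o['position'].round(4),o['finger_gap'],o['wrist_force'].round(2))
cv2.imwrite('pics/cw8.png',cv2.resize(w['pixels'][150:384,100:412],None,fx=2.5,fy=2.5))
```

```text
16.4667 [0.5742 0.0633 0.091 ] 0.05480471584315428 [0.81 0.71 0.34]
```

View pics/cw8.png

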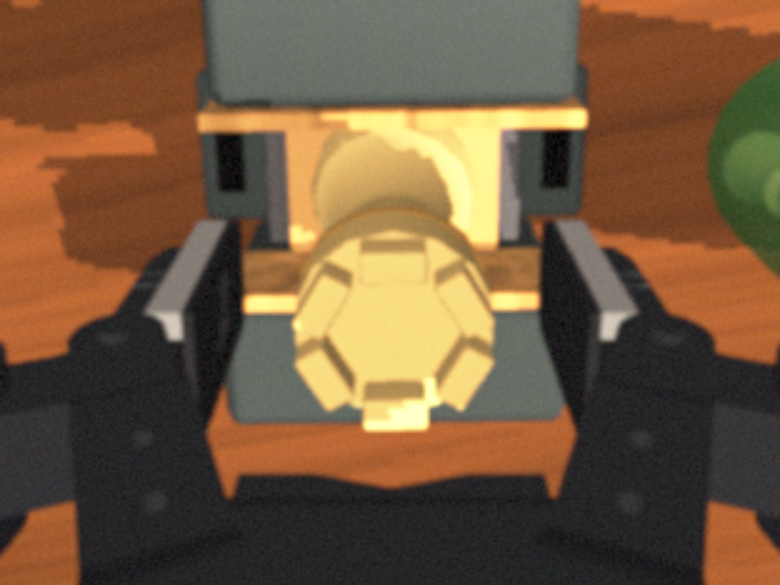

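The fingers are clear, the force is near zero, and the crown at about (394,330) in the crop stands between the open pads. I'll retreat straight up.

{"op": "jog_arm", "data": {"rows": [[-0.7,0,0,0,0,0,5.5],[-1.5,0,0,0,0,0,5.5],[-2,0,0,0,0,0,5.5],[-2,0,0,0,0,0,5.5],[-2,0,0,0,0,0,5.5],[-2,0,0,0,0,0,5.5],[-2,0,0,0,0,0,5.5],[-1.8,0,0,0,0,0,5.5],[0,0,0,0,0,0,5.5],[0,0,0,0,0,0,5.5]]}}

```text
t: 17.3
position: [0.5744, 0.0634, 0.2322]
tcp_rot: [0.545, -0.452, 0.543, 0.45]
wrist_force: [-0.2, -0.1, -0.4]
finger_gap: 0.0551
```

Run:
```python
from h import *
from cell import ctrl
w=snap('wrist','w9');s=snap('scene','s9');t=snap('top','t9')
o=ctrl.observe();print(o['t'],o['position'].round(4),o['wrist_force'].round(2))
a=cv2.resize(w['pixels'][150:250,200:325],None,fx=6,fy=6,interpolation=cv2.INTER_CUBIC)
s0=load('scene0')
b=np.hstack([cv2.resize(x['pixels'][185:275,245:310],None,fx=6,fy=6,interpolation=cv2.INTER_CUBIC) for x in(s0,s)])
cv2.imwrite('pics/cw9.png',a);cv2.imwrite('pics/cs9.png',b)
# vise shift: jaw-region compare
d=cv2.absdiff(cv2.GaussianBlur(s0['pixels'],(3,3),0),cv2.GaussianBlur(s['pixels'],(3,3),0)).max(2)
ys,xs=np.where(d[195:300,200:360]>45);print(len(xs),(xs.min()+200,xs.max()+200,ys.min()+195,ys.max()+195) if len(xs) else'')
x=cv2.phaseCorrelate(*[np.float32(cv2.cvtColor(k['pixels'][228:262,250:300],6)) for k in(s0,s)]);print('vise px shift',x)
```

```text
17.45 [0.5729 0.0635 0.2287] [-0.45 -0.    0.68]
64 (np.int64(200), np.int64(282), np.int64(198), np.int64(215))
vise px shift ((-0.30765726082470124, -0.019908364383795174), 0.9970605648888482)
```

View pics/cs9.png

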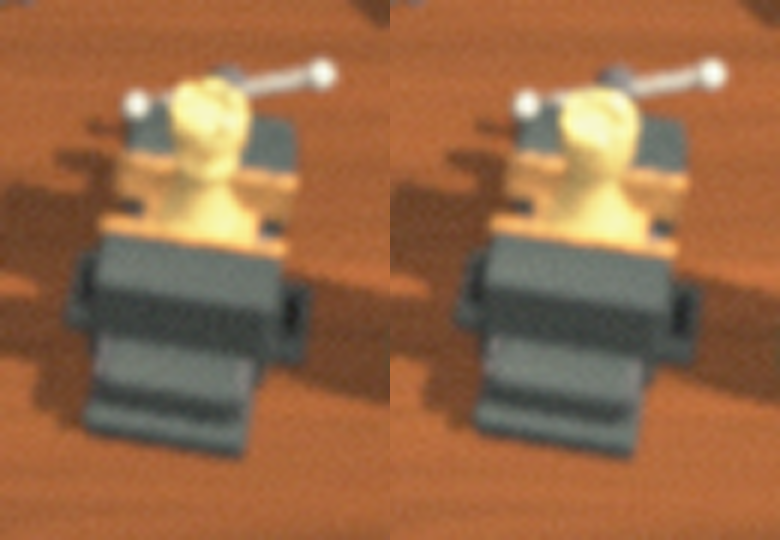

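View pics/cw9.png

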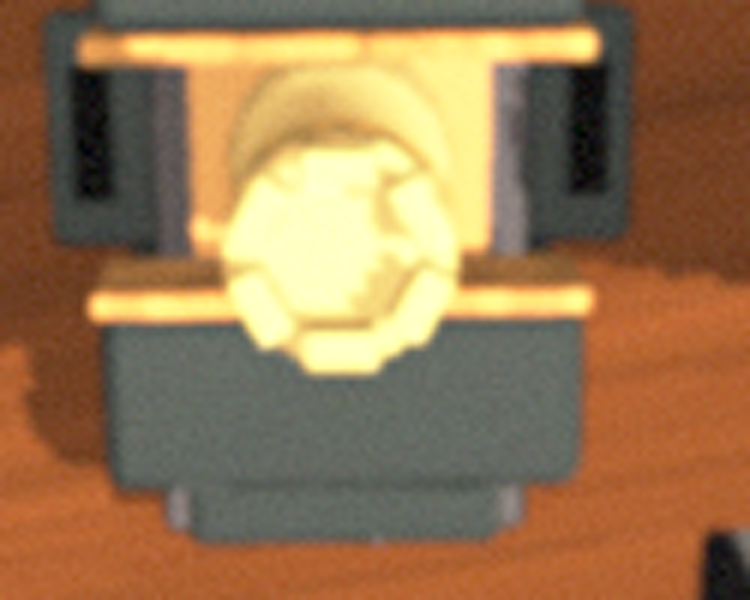

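Run:
```python
from h import *
from cell import ctrl
s0,s=load('scene0'),load('s9')
g=lambda k,a,b,c,d:np.float32(cv2.cvtColor(k['pixels'][a:b,c:d],6))
for n,r in(('visefront',(222,265,250,305)),('handle',(192,215,285,305)),('jar',(208,258,305,345)),('knight',(200,235,215,240)),('rasp',(165,245,90,130))):
    print(n,np.round(cv2.phaseCorrelate(g(s0,*r),g(s,*r),cv2.createHanningWindow((r[3]-r[2],r[1]-r[0]),cv2.CV_32F)),2) if 0 else cv2.phaseCorrelate(g(s0,*r),g(s,*r),cv2.createHanningWindow((r[3]-r[2],r[1]-r[0]),cv2.CV_32F)))
print(ctrl.sign_off())
```

```text
visefront ((-0.013712288938190653, 0.5308988398520889), 0.9937881483855071)
handle ((-0.059824913944186875, -0.2587464034825899), 1.0914956241846085)
jar ((0.21345940643136174, -0.08450069053748877), 0.8964744164943695)
knight ((0.6182699424000369, -0.15564029047718364), 0.9771165778901842)
rasp ((0.2597761168994346, -0.8136412337277505), 0.5330159664154053)
the job is handed in; nothing more can be done
None
```

I pressed the battlement top home, tug-tested it, let go, lifted clear and handed the job in at about 17.5 s. `sign_off` reports no verdict.

- **Push:** I used the vise farthest from the base (0.572 m). The top was pinched and pushed straight down. It slid 6.6 mm at about 16 N and stopped on its shoulder. I pressed to about 29 N with no further travel.
- **Tug:** I released it, pinched it again and pulled up. The readings over more than a second (14.3–15.5 s) were 9.6–12.4 N. The tool height stayed at 92.5–92.6 mm, so the top did not draw off its seat. In the last picture the gap line at the neck is gone.
- **Tug overshoot:** while I was setting the tug, the force briefly crept up to 16.5 N, above the 10 N asked and close to the 17 N friction. I saw no movement.
- **Side load:** it reached about 8 N during the push and about 5 N during the tug.
- **Vise and bystanders:** the image-shift check gave about 0.5 px for the vise and up to 0.8 px for untouched things such as the rasp. That is within the check's noise, so I saw no shift, but it cannot rule out movement of a millimetre or so. I did not check the calipers separately.

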